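# Scan the slide's barcode, then hover the handheld microscope over the specimen

## Task

Take the handheld digital microscope out of its dock and point its nose squarely at the middle of the barcode label on the sloping card stand, about 5 cm off, and hold it steady there for a second. Then carry it over the top of the row of glass jars, not round it, to the lit black stage and finish with it still in the gripper, upright and still, its nose centred about 1 cm above the cover glass on the glass slide. Never touch the stage, its base or the slide, and do not knock the jars or move the other things on the bench.

Things in the scene. Friction and masses are not known exactly. Their poses are not given: they have to be found in the camera images.
- scope_center (a point): Centre (half-way up, on the axis) of the loose handheld microscope: an upright stick 115 mm long, about 160 g, nose down in its dock. Own z: nose to top. From 18 mm below this point to 57 mm above it: white body, 32 x 32 mm square, flats facing own x and y; below: black round nose, 24 mm across. The whole white body stands above the dock's mouth; grip two flats 30 to 40 mm above this point.
- scope_nose (a point): Centre of the flat end of the microscope's nose, 57.5 mm below its centre along its axis; same axes as the centre.
- scope_focus (a point): Point straight ahead of the nose on the microscope's axis, 50 mm beyond the nose; this should lie on the label's middle while scanning. Same axes.
- dock_mouth (a point): Dock: black square cup, 47 mm outside and 37 mm inside, on a 100 x 100 x 8 mm foot, fixed to the bench. This point is the middle of its open top, 48 mm above the bench; the cup is 40 mm deep. Pull the microscope straight up out of it by at least 45 mm.
- label: White paper label 36 x 56 mm with black bars across it, on the sloping plate (85 x 100 mm) of a grey card stand fixed to the bench. The origin is the middle of the label's face, about 48 mm above the bench; own z points straight out of the face, 0.52 rad off vertical, roughly leaning towards the robot; own y runs level along its long side.
- rack_top (a point): Row of four lidded glass staining jars in a steel tray, fixed, 300 mm long (own x), 84 mm wide (own y), between dock side and stage side. This point is the middle of the row at the height of the lid knobs' tops, 105 mm above the bench; nothing on it is higher. Carrying over means: the nose passes above this height and crosses the row between its two ends.
- specimen (a point): Middle of the top of the cover glass (22 x 22 mm, over a small pinkish specimen) on a glass slide (26 x 76 mm, long side along own y) in an aluminium holder on the black stage (150 x 200 mm, about 59 mm above the bench) of a white lit viewing base. z points up. Around it the holder rises at most 3 mm above this point. The holder slides along its y if it is pushed.
- bottle: Bystander: amber dropper bottle, 38 mm in diameter, 85 mm tall; origin under its centre. Leave it.
- slidebox: Bystander: closed grey slide box, 85 x 110 x 35 mm; origin under its centre. Leave it.
- dish: Bystander: shallow glass dish, 90 mm in diameter, 16 mm tall; origin under its centre. Leave it.
- viewer: White viewing base that carries the black stage and the slide, fixed; origin under its centre on the bench, with yaw. Focus knobs stand out to 113 mm from its centre along own +y and -y, at 7 to 41 mm above the bench. Not to be touched.
- jarrack: The tray with the jars, origin under its centre on the bench; same axes as rack_top.

How it is judged:
By the outcome, as a careful person would: the job done as asked, in the order asked, and still so for the second after the job is handed in, while the arm keeps its last pose, push and grip.
It also fails if it takes over 48 s, if anything falls off the work surface, if the arm or the gripper's body presses on something with over 40 N, if the wrist force passes 120 N, or if a joint passes its speed limit or range.

## Robot

A 6-joint arm with a two-finger parallel gripper is mounted at the origin on the work surface. World frame = base frame: x ahead of the robot, y to its left, z up, the work surface at z = 0. Lengths are in m, angles in degrees, forces in N, time in s.
With the tool pointing down it reaches from about 0.25 to 0.725 m from the base axis. Payload 9.7 kg.
Tool frame: the origin (TCP) lies midway between the tips of the shut fingers; the grasp point (between the pads) lies 19 mm behind it (bot.pinch_z is the distance from the TCP to the grasp point, in m); z points along the fingers, y is the direction in which the jaws open and shut (so a half turn about z gives the same grasp; the last joint's range is limited). The gripper opens to 85 mm and grips with 20 to 120 N. Pads are 22 mm wide; open, the fingers measure 114 mm over their backs; the gripper's body (76 mm by 85 mm) begins 54 mm behind the grasp point. The pads swing forward as they close: fully open they stand 13 mm farther back than shut.
Start: joints at [-65.26, 4.979, 10.078, 95.1, 0, 90], TCP at [0.23, -0.5, 0.196] pointing down, gripper open.
Joint ranges: [-179.16, 179.16], [-48.56, 103.87], [-65.8, 70.77], [-126.05, 130.52], [-82.76, 87.17], [-180, 180]. Speed limits (degrees/s): [127.2, 127.2, 147.25, 180, 180, 180].

## Interface

Orientations are given as [roll, pitch, yaw] about the fixed x, y, z axes, in that order (R = Rz(yaw) Ry(pitch) Rx(roll)).
In Python, from workcell import bot, imaging gives the robot as it stands.
- The arm moves only by the tool servo_tool, never from a script. Its argument "moves" is a list that holds one entry, the list of rows, each a list of 7 numbers: the turn, a rotation vector about the tool's x, y, z in rad, then the shift along the tool's x, y, z in cm, then the finger opening in cm, from 0 to 8.54. A call has 1 to 12 rows; each row shifts and turns the pose as measured when the row begins, along the tool's axes as they then stand; what a row does not reach is not made up. A row lasts 1/12 s, in which the tool goes at most 41.7 mm and 7.16 degrees, less where a joint would pass 70% of its speed; a pose out of reach is approached as far as the arm can. A call is refused whole if a number of a shift passes 4.17 or a number of a turn 0.125, either way. A call with a gripper value outside its range is refused whole. The fingers move at their own pace and stop on an object; "force" is the grip in N (left out, the last holds). Time passes only in rows, so rows that do not move let the fingers close. It gives the time, the measured TCP pose, the force and the opening at its end, in the units of the state.
- bot.get_obs(): the state, without advancing time (a new reading comes with each control period).
- imaging.camera(name): name is "scene" or "top"; returns the picture (420x560x3 uint8, blue, green, red); there is no depth.
- imaging.calibration(name): a dict with "fx", "fy", "cx", "cy" (pixels), "camera_from_world" (4x4, takes a point from world to camera coordinates). Camera axes: x right, y down, z forward; pixel columns grow to the right and rows downward; lengths in m; the calibration is good to about 2 mm. A picture is of the moment at which its call begins. calibration takes no time and is no camera call.
- bot.job_done(): hands the job in, once; it reports no verdict.
The state is a dict: "time": time; "q": joint angles; "qd": joint speeds; "joint_efforts": joint torques, N m; "ee_pos": TCP position; "tcp_rot": TCP orientation; "wrist_force": force on the tool from outside, world axes, zero at the start; "torque": the same for the moment, N m; "opening": finger opening in m.
Only numpy, scipy, OpenCV 4.12 (cv2) and the standard library are available. Lean on these libraries where they do the work, as an engineer would, in place of code of your own. Each camera call takes 0.05 s, during which the arm holds its last target.

## Working session

There is one attempt and no reset: what is moved stays moved. The work goes in short steps, Python scripts to look and compute and a tool call to move; the robot and the scene stay as the last step left them, time stands still between calls to the robot, and variables do not carry over. Pictures are saved under pics/ and viewed, and the job is handed in when it is done.

Besides the shell and the picture viewer there is one more tool, called after "Call:" as name(argument=value, ...), one argument or row to a line, values as JSON. servo_tool: Moves the arm, as the interface text tells. Its arguments: {"type":"object","properties":{"moves":{"type":"array","items":{"type":"array","items":{"type":"array","items":{"type":"number"}}}},"force":{"type":"number"}},"required":["moves"]}

```bash
ls; mkdir -p pics
python3 - <<'E'
from workcell import bot, imaging
import cv2
print(bot.get_obs(), bot.pinch_z)
for n in ("scene","top"):
    im=imaging.camera(n); cv2.imwrite(f"pics/{n}0.png",im)
    print(n,imaging.calibration(n))
E
```

```text
pics
{'time': 0.0, 'q': array([-6.52612741e+01,  5.00911061e+00,  1.00343964e+01,  9.50988394e+01,
       -7.38710164e-04,  8.99997306e+01]), 'qd': array([-0.05569309,  0.01999795,  0.06255616, -0.11013163,  0.01979084,
       -0.02328488]), 'joint_efforts': array([-8.12105627e-04, -5.20385206e+01,  4.64808726e+01,  1.58429181e-02,
       -7.92210926e-05, -3.80082986e-05]), 'ee_pos': array([ 0.23004715, -0.49927907,  0.19570167]), 'tcp_rot': array([-1.79926446e+02,  7.38363696e-04,  2.47389962e+01]), 'wrist_force': array([ 0.39085071, -0.4534217 ,  0.25001127]), 'torque': array([ 0.00935396,  0.02058759, -0.00267003]), 'opening': 0.0852754583698241} 0.0187
scene {'fx': 535.8202942269422, 'fy': 535.8202942269422, 'cx': 283.50343239196604, 'cy': 202.54959592498867, 'camera_from_world': array([[ 4.94276973e-01,  8.69303563e-01,  1.26054301e-03,
        -3.21454496e-01],
       [ 7.22538304e-01, -4.10020645e-01, -5.56616089e-01,
        -3.71323749e-01],
       [-4.83351500e-01,  2.76033306e-01, -8.30768885e-01,
         1.65796955e+00],
       [ 0.00000000e+00,  0.00000000e+00,  0.00000000e+00,
         1.00000000e+00]])}
top {'fx': 545.1022163937495, 'fy': 545.1022163937495, 'cx': 285.20965431353784, 'cy': 220.1330310981277, 'camera_from_world': array([[-0.05223922, -0.99863042,  0.0028902 ,  0.04382437],
       [-0.97073029,  0.05009994, -0.23488869,  0.61111568],
       [ 0.2344222 , -0.01507601, -0.97201798,  1.14015831],
       [ 0.        ,  0.        ,  0.        ,  1.        ]])}
```

View pics/scene0.png

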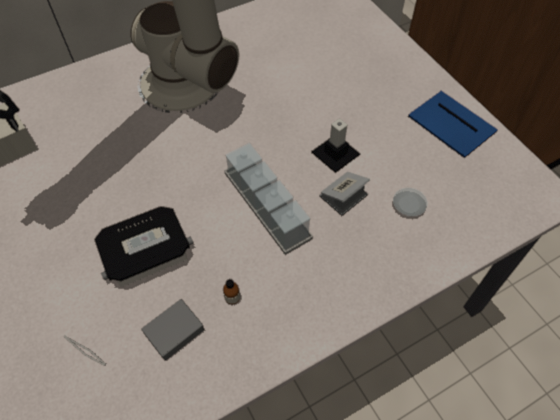

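View pics/top0.png

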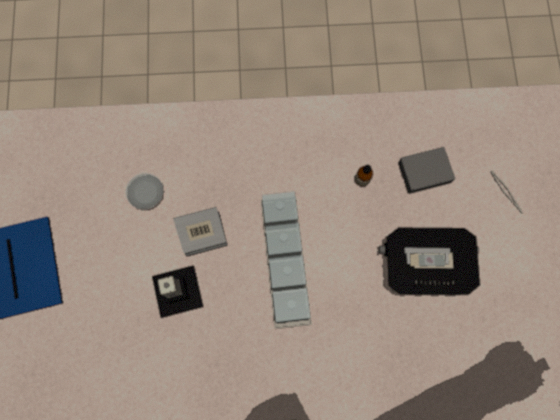

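The scene view shows the dock with the scope at about (336,150), the label at (345,185), the jars from (243,158) to (290,215) and the stage at (143,240). In the top view the dock is at (177,290), the label at (200,231), the jars at (287,260) and the cover glass at (430,260). I'll enlarge these areas.

Run:
```python
import cv2,numpy as np
s=cv2.imread("pics/scene0.png");t=cv2.imread("pics/top0.png")
def c(im,x,y,w,h,f): return cv2.resize(im[y:y+h,x:x+w],None,fx=f,fy=f,interpolation=cv2.INTER_CUBIC)
cv2.imwrite("pics/a.png",np.hstack([c(t,140,190,100,140,4),c(s,300,110,100,140,4)]))
cv2.imwrite("pics/b.png",np.vstack([c(t,370,215,125,90,6)[:300*2],]))
cv2.imwrite("pics/c.png",c(s,90,200,110,85,7))
```

```text
(no output)
```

View pics/a.png

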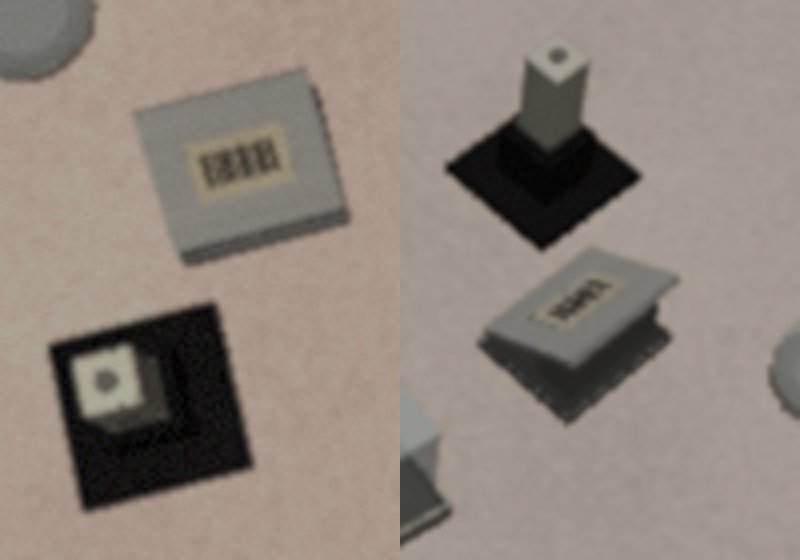

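View pics/b.png

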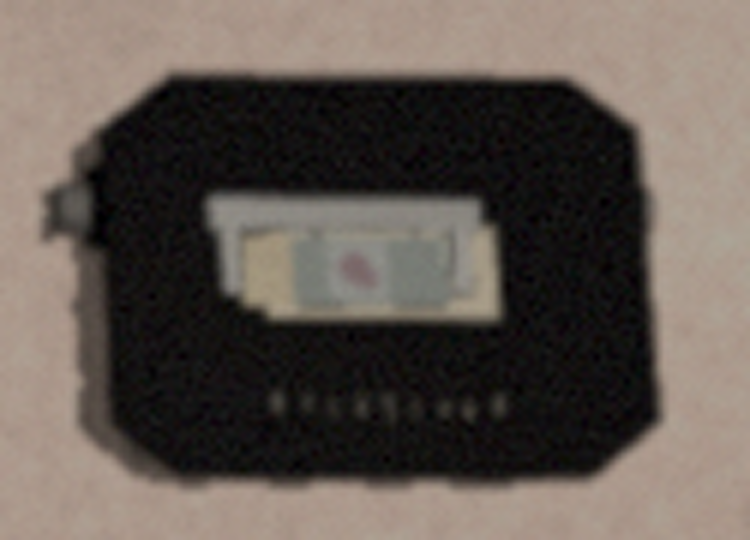

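View pics/c.png

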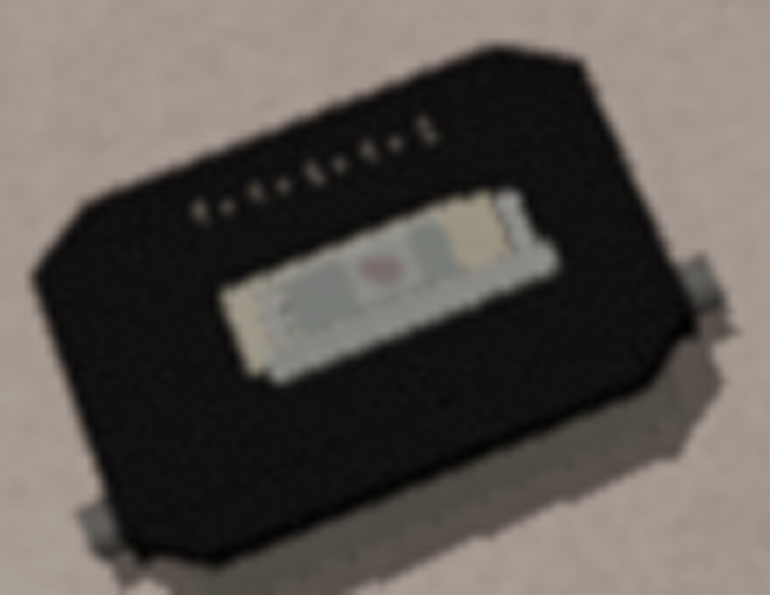

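```bash
cat > h.py <<'E'
import cv2,numpy as np
from workcell import bot,imaging
C={n:imaging.calibration(n) for n in("scene","top")}
def ray(n,p):
    c=C[n];T=c["camera_from_world"];R=T[:3,:3]
    d=R.T@np.array([(p[0]-c["cx"])/c["fx"],(p[1]-c["cy"])/c["fy"],1.]);return -R.T@T[:3,3],d/np.linalg.norm(d)
def plane(n,p,z):
    o,d=ray(n,p);return o+d*(z-o[2])/d[2]
def tri(ps,pt):
    A=np.zeros((3,3));b=np.zeros(3);rs=[ray("scene",ps),ray("top",pt)]
    for o,d in rs:
        M=np.eye(3)-np.outer(d,d);A+=M;b+=M@o
    x=np.linalg.solve(A,b);return x,[np.linalg.norm((np.eye(3)-np.outer(d,d))@(x-o))*1e3 for o,d in rs]
def proj(n,X):
    c=C[n];T=c["camera_from_world"];v=T[:3,:3]@np.asarray(X)+T[:3,3];return np.array([c["fx"]*v[0]/v[2]+c["cx"],c["fy"]*v[1]/v[2]+c["cy"]])
E
python3 - <<'E'
import cv2,numpy as np
s=cv2.imread("pics/scene0.png");t=cv2.imread("pics/top0.png")
def comp(im,x,y,w,h,mask,name,seed=None):
    m=np.zeros(im.shape[:2],np.uint8);m[y:y+h,x:x+w]=mask(im[y:y+h,x:x+w].astype(int))*255
    cs,_=cv2.findContours(m,cv2.RETR_EXTERNAL,cv2.CHAIN_APPROX_NONE)
    for c in sorted(cs,key=cv2.contourArea)[-2:]:
        r=cv2.minAreaRect(c);h_=cv2.convexHull(c);M=cv2.moments(h_)
        if M['m00']>5: print(name,cv2.contourArea(c),r,"cen",M['m10']/M['m00'],M['m01']/M['m00'],"box",cv2.boxPoints(r).round(1).tolist())
for th in(130,150): 
    comp(t,150,265,40,40,lambda a:a.min(2)>th,f"scopetop T{th}")
    comp(s,320,115,40,45,lambda a:a.min(2)>th,f"scopetop S{th}")
print(t[270:300:2,160:185:2].min(2)); print(s[116:136:2,328:350:2].min(2))
yel=lambda a:(a[...,2]-a[...,0]>22)
comp(t,182,215,36,32,yel,"label T")
comp(s,330,174,30,22,lambda a:(a[...,2]-a[...,0]>15),"label S")
def c(im,x,y,w,h,f):
    q=cv2.resize(im[y:y+h,x:x+w],None,fx=f,fy=f,interpolation=cv2.INTER_NEAREST).astype(float);return np.clip((q-70)*1.8,0,255).astype(np.uint8)
cv2.imwrite("pics/d.png",np.vstack([c(t,400,244,60,28,13),c(s,116,225,60,30,13)[:, :]])[:760])
cv2.imwrite("pics/e.png",np.hstack([c(t,180,212,44,40,9),c(s,326,168,44,40,9)]))
E
```

```text
scopetop T130 150.0 ((166.1792449951172, 284.87738037109375), (13.049251556396484, 13.87341594696045), 74.05460357666016) cen 166.15206445115808 284.8429003021148 box [[157.6999969482422, 280.5], [171.10000610351562, 276.70001220703125], [174.60000610351562, 289.20001220703125], [161.3000030517578, 293.1000061035156]]
scopetop T130 236.5 ((168.5, 284.5), (39.0, 37.0), 90.0) cen 162.6124031007752 279.8139534883721 box [[150.0, 265.0], [187.0, 265.0], [187.0, 304.0], [150.0, 304.0]]
scopetop S130 5.0 ((357.0, 158.0), (2.0, 4.0), 90.0) cen 357.48484848484844 158.1818181818182 box [[355.0, 157.0], [359.0, 157.0], [359.0, 159.0], [355.0, 159.0]]
scopetop S130 789.0 ((339.5, 133.0), (36.0, 39.0), 90.0) cen 340.3125 131.08333333333334 box [[320.0, 115.0], [359.0, 115.0], [359.0, 151.0], [320.0, 151.0]]
scopetop T150 5.5 ((169.53660583496094, 288.6707458496094), (2.342606544494629, 7.183993816375732), 51.34019470214844) cen 169.72727272727272 288.2121212121212 box [[166.0, 290.0], [171.60000610351562, 285.5], [173.10000610351562, 287.29998779296875], [167.5, 291.79998779296875]]
[[144 146 15
[... 1346 characters left out ...]
79744148254395, 24.98116683959961), 75.96376037597656) cen 199.48735320686538 230.0397470641373 box [[185.39999389648438, 225.60000610351562], [209.60000610351562, 219.60000610351562], [213.39999389648438, 234.39999389648438], [189.10000610351562, 240.5]]
label S 52.5 ((336.0, 178.5), (9.0, 12.0), 90.0) cen 334.1091445427728 177.0560471976401 box [[330.0, 174.0], [342.0, 174.0], [342.0, 183.0], [330.0, 183.0]]
label S 132.0 ((344.5600280761719, 184.5800323486328), (8.0, 22.200000762939453), 53.13010025024414) cen 344.38735632183904 184.7206896551724 box [[333.29998779296875, 188.0], [351.0, 174.6999969482422], [355.79998779296875, 181.10000610351562], [338.1000061035156, 194.39999389648438]]
```

View pics/d.png

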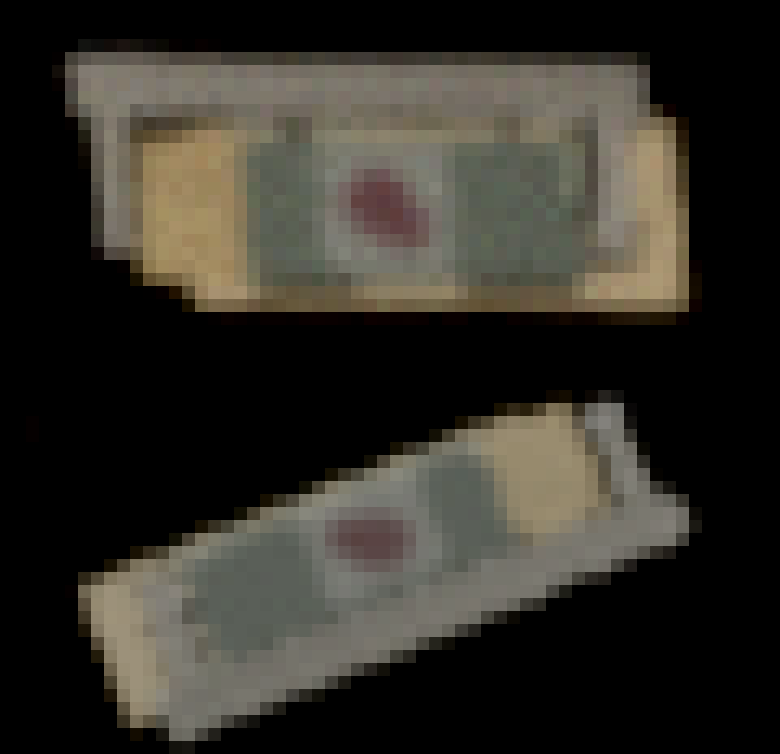

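View pics/e.png

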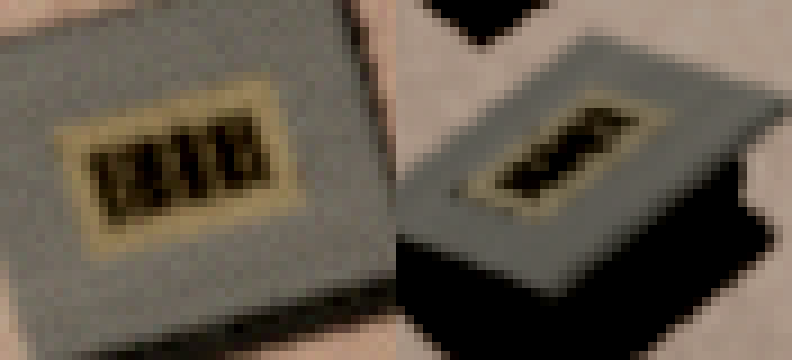

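The enlarged views show the cover glass centred at about (429.4,259.4) in the top view and (145,238) in the scene view. The label is centred at about (199.4,230) and (344.5,184.6), and the scope's top face at (166.5,285) and (339,124).

Run:
```python
from h import *
np.set_printoptions(precision=4,suppress=True)
print("cover",tri((144.96,238.04),(429.35,259.4)),plane("top",(429.35,259.4),.061),plane("scene",(144.96,238.04),.061))
for ps in((339.1,124.7),(339,123.6)):
  print("scopetop",tri(ps,(166.3,284.9)))
print(plane("top",(166.3,284.9),.123),plane("scene",(339.05,124.2),.123))
print("label",tri((344.5,184.6),(199.4,230.0)),plane("top",(199.4,230.0),.048),plane("scene",(344.5,184.6),.048))
# scope corners
f=lambda u,v,ox,oy:((u+.5)/4-.5+ox,(v+.5)/4-.5+oy)
P=[plane("top",f(u,v,140,190),.123)[:2] for u,v in((72,358),(130,345),(143,405),(85,418))]
print(P)
for i in range(4):
  d=P[(i+1)%4]-P[i];print(np.linalg.norm(d),np.degrees(np.arctan2(d[1],d[0])))
S=[plane("scene",f(u-400,v,300,110),.123)[:2] for u,v in((525,62),(557,37),(589,58),(557,84))]
for i in range(4):
  d=S[(i+1)%4]-S[i];print("S",np.linalg.norm(d),np.degrees(np.arctan2(d[1],d[0])))
# dock foot corners at z=.008
D=[plane("top",f(u,v,140,190),.008)[:2] for u,v in((50,345),(216,303),(252,466),(86,510))]
print("dock",np.mean(D,0),[ (np.linalg.norm(D[(i+1)%4]-D[i]),np.degrees(np.arctan2(*(D[(i+1)%4]-D[i])[::-1]))) for i in range(4)])
D=[plane("scene",f(u-400,v,300,110),.008)[:2] for u,v in((445,168),(642,176),(542,249))]
print("dock S",(D[0]+D[1])/2)
# label yaw : top corners of label on sloping plane: level long edges
L=[plane("top",p,.048)[:2] for p in((185.4,225.6),(209.6,219.6),(213.4,234.4),(189.1,240.5))]
for i in range(4):
  d=L[(i+1)%4]-L[i];print("L",np.linalg.norm(d),np.degrees(np.arctan2(d[1],d[0])))
# plate corners
L=[plane("top",f(u,v,140,190),z)[:2] for u,v,z in((135,112,.03),(303,70,.03),(350,215,.07),(185,255,.07))]
for i in range(4):
  d=L[(i+1)%4]-L[i];print("Pl",np.linalg.norm(d),np.degrees(np.arctan2(d[1],d[0])))
# rack
R=[plane("top",p,.09)[:2] for p in((262,196),(296,194),(310,322),(275,324))];print("rack",R,np.mean(R,0))
```

```text
cover (array([ 0.5096, -0.3003,  0.0637]), [np.float64(0.6327551310388754), np.float64(0.6327551310387968)]) [ 0.5098 -0.3017  0.061 ] [ 0.5081 -0.2996  0.061 ]
scopetop (array([0.4758, 0.2664, 0.1202]), [np.float64(0.004621479749146815), np.float64(0.004621479749240787)])
scopetop (array([0.4753, 0.2657, 0.1243]), [np.float64(0.20000871675971735), np.float64(0.2000087167596582)])
[0.4754 0.2658 0.123 ] [0.4763 0.2656 0.123 ]
label (array([0.6053, 0.2064, 0.0496]), [np.float64(0.035238128930429616), np.float64(0.03523812893029295)]) [0.6056 0.2066 0.048 ] [0.6044 0.2072 0.048 ]
[array([0.4884, 0.2837]), array([0.4936, 0.2537]), array([0.4621, 0.2471]), array([0.457, 0.277])]
0.030495714874242377 -80.14770867595438
0.0321510463065737 -168.18394795085922
0.03030167746417282 99.76294071171758
0.03211106578444603 12.16502684050966
S 0.031152377129102776 105.13148775881852
S 0.027056860030734653 17.51426185123095
S 0.03157749298870639 -74.25109625443126
S 0.027382726651341494 -163.40029089717302
dock [0.4754 0.2646] [(np.float64(0.09707693872973654), np.float64(-78.50898227952098)), (np.float64(0.09592343114235628), np.float64(-168.50858374573255)), (np.float64(0.09562309158477197), np.float64(101.87464198584046)), (np.float64(0.09657465756609455), np.float64(12.355255891413352))]
dock S [0.4777 0.2648]
L 0.056115537459750224 -78.52357820678843
L 0.03570025028951482 -167.24411064076273
L 0.05602018101429683 101.54775320032309
L 0.035772229428493084 12.906157482554287
Pl 0.09933075044799525 -78.33506707129216
Pl 0.09928758293603412 -163.21764915457297
Pl 0.09277348644256872 100.98997010236255
Pl 0.0990071008583312 20.624941492992612
rack [array([0.666 , 0.0608]), array([ 0.6667, -0.0147]), array([ 0.3862, -0.0281]), array([0.3859, 0.0454])] [0.5262 0.0158]
```

Call:
servo_tool(
  moves=[
    [[0,0,0,2.7,-3.0,-0.2,8.5],[0,0,0,2.7,-3.0,-0.2,8.5],[0,0,0,2.7,-3.0,-0.1,8.5],[0,0,0,2.7,-3.0,0,8.5],[0,0,0,2.7,-3.0,0,8.5],[0,0,0,2.7,-3.0,0,8.5],[0,0,0,2.7,-3.0,0,8.5],[0,0,0,2.7,-3.0,0,8.5],[0,0,0,2.7,-3.0,0,8.5],[0,0,0,2.7,-3.0,0,8.5]],
  ],
  force=40,
)

```text
time: 0.93
ee_pos: [0.3493, -0.1055, 0.1952]
tcp_rot: [-179.4, 0.1, 24.0]
wrist_force: [1.2, -1.3, 1.4]
opening: 0.0851
```

Call:
servo_tool(
  moves=[
    [[0,0,0,2.6,-2.8,-0.1,8.5],[0,0,0,2.6,-2.8,-0.1,8.5],[0,0,0,2.6,-2.8,0,8.5],[0,0,0,2.6,-2.8,0,8.5],[0,0,0,2.6,-2.8,0,8.5],[0,0,0,2.6,-2.8,0,8.5],[0,0,0,2.6,-2.8,0,8.5],[0,0,0,2.6,-2.8,0,8.5],[0,0,0,2.5,-2.7,0,8.5],[0,0,0.1,0.8,-0.8,0,8.5],[0,0,0.1,0,0,0,8.5],[0,0,0,0,0,0,8.5]],
  ],
)

```text
time: 1.93
ee_pos: [0.4892, 0.1937, 0.1951]
tcp_rot: [-176.3, 0.7, 19.4]
wrist_force: [0.3, 1.4, -0.3]
opening: 0.0853
```

```bash
cat > d.py <<'E'
import sys,numpy as np
from scipy.spatial.transform import Rotation as Ro
from workcell import bot
def to(target,rpy=None):
    o=bot.get_obs();R=Ro.from_euler('xyz',o['tcp_rot'],degrees=True)
    print("t",o['time'],"pos",o['ee_pos'].round(4),"rot",o['tcp_rot'].round(2),"open",round(o['opening'],4),"F",o['wrist_force'].round(2),"q",o['q'].round(1))
    print("shift cm",(R.inv().apply(np.array(target)-o['ee_pos'])*100).round(2))
    if rpy is not None: print("turn rad",(R.inv()*rpy).as_rotvec().round(3))
down=lambda yaw:Ro.from_euler('xyz',[180,0,yaw],degrees=True)
E
python3 -c "
from d import *
to([.4755,.2652,.080],down(11.7))"
```

```text
t 1.9333 pos [0.4892 0.1937 0.1951] rot [-176.3     0.68   19.41] open 0.0853 F [ 0.29  1.39 -0.27] q [ 19.4   2.3   7.1  95.4   3.7 179.9]
shift cm [ 1.22 -6.44 11.94]
turn rad [-0.064  0.016  0.134]
```

Call:
servo_tool(
  moves=[
    [[-0.06,0.02,0,0,0,0,8.5],[0,0,-0.12,0,0,0,8.5],[0,0,-0.12,0,0,0,8.5],[0,0,-0.12,0,0,0,8.5],[0,0,-0.12,0,0,0,8.5],[0,0,-0.12,0,0,0,8.5],[0,0,-0.12,0,0,0,8.5],[0,0,-0.12,0,0,0,8.5],[0,0,-0.12,0,0,0,8.5],[0,0,-0.12,0,0,0,8.5],[0,0,-0.12,0,0,0,8.5],[0,0,-0.12,0,0,0,8.5]],
  ],
)

```text
time: 2.93
ee_pos: [0.4906, 0.1829, 0.1901]
tcp_rot: [-179.9, -0.5, 98.6]
wrist_force: [0.4, 0.5, 0.0]
opening: 0.0851
```

```bash
python3 -c "
from d import *
to([.4755,.2652,.16],down(101.7))"
```

```text
t 2.9333 pos [0.4906 0.1829 0.1901] rot [-179.86   -0.48   98.57] open 0.0851 F [0.36 0.54 0.03] q [ 20.1   1.3   5.5  94.3   0.5 101.6]
shift cm [ 8.34 -0.26  3.08]
turn rad [-0.002 -0.008 -0.055]
```

Call:
servo_tool(
  moves=[
    [[0,0,-0.05,2.0,0,0,8.5],[0,0,0,2.0,0,0,8.5],[0,0,0,2.0,0,0,8.5],[0,0,0,2.0,0,0,8.5],[0,0,0,0,0,0,8.5],[0,0,0,0,0,0,8.5]],
  ],
)

```text
time: 3.43
ee_pos: [0.4733, 0.2636, 0.1889]
tcp_rot: [-179.7, -0.4, 102.1]
wrist_force: [1.1, -1.1, 0.5]
opening: 0.085
```

```bash
python3 -c "
from d import *
to([.4755,.2652,.16],down(101.7))
from h import *
t=imaging.camera('top');s=imaging.camera('scene')
c=lambda im,x,y:cv2.resize(im[y:y+140,x:x+100],None,fx=4,fy=4,interpolation=cv2.INTER_CUBIC)
cv2.imwrite('pics/f.png',np.hstack([c(t,120,220),c(s,290,60)]))
"
```

```text
t 3.4333 pos [0.4733 0.2636 0.1889] rot [-179.72   -0.41  102.07] open 0.085 F [ 1.09 -1.06  0.49] q [ 28.8   3.9   8.1  94.4   0.5 106.8]
shift cm [0.09 0.26 2.89]
turn rad [-0.005 -0.007  0.006]
```

View pics/f.png

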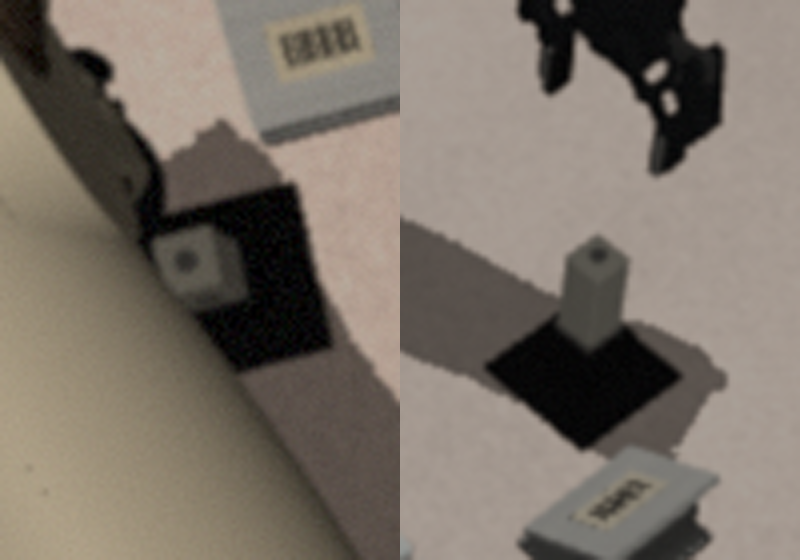

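The scene crop shows the open jaws above the undisturbed scope, one finger each side along the intended direction. I'm descending now.

Call:
servo_tool(
  moves=[
    [[0,0,0,0.1,0.25,1.5,8.5],[0,0,0,0,0,2,8.5],[0,0,0,0,0,2,8.5],[0,0,0,0,0,2,8.5],[0,0,0,0,0,1.5,8.5],[0,0,0,0,0,1.0,8.5],[0,0,0,0,0,0,8.5]],
  ],
)

```text
time: 4.12
ee_pos: [0.4775, 0.2596, 0.0864]
tcp_rot: [-179.9, -0.4, 101.6]
wrist_force: [-0.9, -0.4, 0.5]
opening: 0.085
```

```bash
python3 -c "
from d import *
to([.4755,.2652,.08],down(101.7))"
```

```text
t 4.1167 pos [0.4775 0.2596 0.0864] rot [-179.91   -0.4   101.64] open 0.085 F [-0.94 -0.4   0.45] q [ 28.3   3.3  -3.9  82.8   0.4 106.6]
shift cm [ 0.59 -0.08  0.64]
turn rad [-0.002 -0.007 -0.001]
```

Call:
servo_tool(
  moves=[
    [[0,-0.007,0,0.6,-0.1,0.6,8.5],[0,0,0,0,0,0,8.5],[0,0,0,0,0,0,8.5]],
  ],
)

```text
time: 4.37
ee_pos: [0.4759, 0.2648, 0.0815]
tcp_rot: [-180.0, 0.0, 101.5]
wrist_force: [-0.2, 0.5, 1.0]
opening: 0.0849
```

```bash
python3 -c "
from d import *
to([.4755,.2652,.08],down(101.7))"
```

```text
t 4.3667 pos [0.4759 0.2648 0.0815] rot [-1.7998e+02  3.0000e-02  1.0153e+02] open 0.0849 F [-0.17  0.52  1.01] q [ 29.1   3.5  -4.2  82.3  -0.  107.6]
shift cm [ 0.04 -0.03  0.15]
turn rad [-0.     0.001 -0.003]
```

Good. Closing.

Call:
servo_tool(
  moves=[
    [[0,0,0,0,0,0,6],[0,0,0,0,0,0,5],[0,0,0,0,0,0,4],[0,0,0,0,0,0,3],[0,0,0,0,0,0,2.5],[0,0,0,0,0,0,2.5],[0,0,0,0,0,0,2.5],[0,0,0,0,0,0,2.5],[0,0,0,0,0,0,2.5]],
  ],
  force=50,
)

```text
time: 5.12
ee_pos: [0.4772, 0.266, 0.0847]
tcp_rot: [179.8, -0.0, 101.6]
wrist_force: [-0.2, 0.0, 1.1]
opening: 0.0294
```

```bash
python3 -c "
from d import *
to([.4755,.2652,.14],down(101.7))"
```

```text
t 5.1167 pos [0.4772 0.266  0.0847] rot [ 1.7977e+02 -4.0000e-02  1.0158e+02] open 0.0294 F [-0.24  0.01  1.12] q [ 29.2   3.4  -3.9  82.4  -0.  107.6]
shift cm [-0.04 -0.16 -5.53]
turn rad [ 0.004 -0.001 -0.002]
```

Call:
servo_tool(
  moves=[
    [[0,0,0,0,0,-1,2.5],[0,0,0,0,0,-1.5,2.5],[0,0,0,0,0,-2,2.5],[0,0,0,0,0,-2,2.5],[0,0,0,0,0,-1.5,2.5],[0,0,0,0,0,0,2.5]],
  ],
)

```text
time: 5.62
ee_pos: [0.4755, 0.265, 0.169]
tcp_rot: [180.0, 0.0, 101.6]
wrist_force: [0.6, -0.3, -1.8]
opening: 0.0292
```

```bash
python3 -c "
from d import *
to([.4755,.2652,.16],down(101.7))
from h import *
t=imaging.camera('top');s=imaging.camera('scene')
c=lambda im,x,y:cv2.resize(im[y:y+140,x:x+100],None,fx=4,fy=4,interpolation=cv2.INTER_CUBIC)
cv2.imwrite('pics/g.png',np.hstack([c(t,120,220),c(s,290,60)]))
"
```

```text
t 5.6167 pos [0.4755 0.265  0.169 ] rot [1.7997e+02 2.0000e-02 1.0158e+02] open 0.0292 F [ 0.65 -0.28 -1.77] q [ 29.1   3.7   5.7  92.   -0.  107.6]
shift cm [0.02 0.   0.9 ]
turn rad [ 0.     0.    -0.002]
```

View pics/g.png

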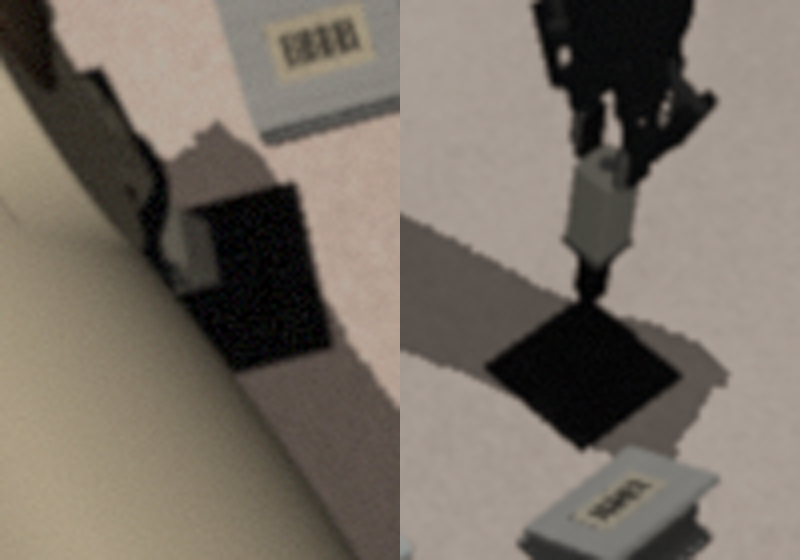

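```bash
python3 -c "
from h import *
import math
y=math.radians(11.6)
for nz in(.0923,.0823):
  for lab,z in(('bodybot',.0395),('top',.115)):
    print(nz,lab,[(((proj('scene',[.4755+16e-3*(a*math.cos(y)-b*math.sin(y)),.265+16e-3*(a*math.sin(y)+b*math.cos(y)),nz+z])-[290,60])+.5)*4-.5+[400,0]).round(0).tolist() for a,b in((1,1),(1,-1),(-1,-1),(-1,1))])
  print('nose',(((proj('scene',[.4755,.265,nz])-[290,60])+.5)*4-.5+[400,0]).round(0))
"
python3 -c "
import cv2
s=cv2.imread('pics/g.png')[120:320,520:680]
cv2.imwrite('pics/g2.png',cv2.resize(s,None,fx=3.7,fy=3))"
```

```text
0.0923 bodybot [[632.0, 250.0], [597.0, 275.0], [563.0, 247.0], [598.0, 223.0]]
0.0923 top [[645.0, 167.0], [608.0, 192.0], [572.0, 164.0], [608.0, 139.0]]
nose [592. 289.]
0.0823 bodybot [[631.0, 261.0], [596.0, 285.0], [561.0, 257.0], [596.0, 233.0]]
0.0823 top [[643.0, 179.0], [606.0, 204.0], [570.0, 175.0], [607.0, 151.0]]
nose [591. 299.]
```

View pics/g2.png

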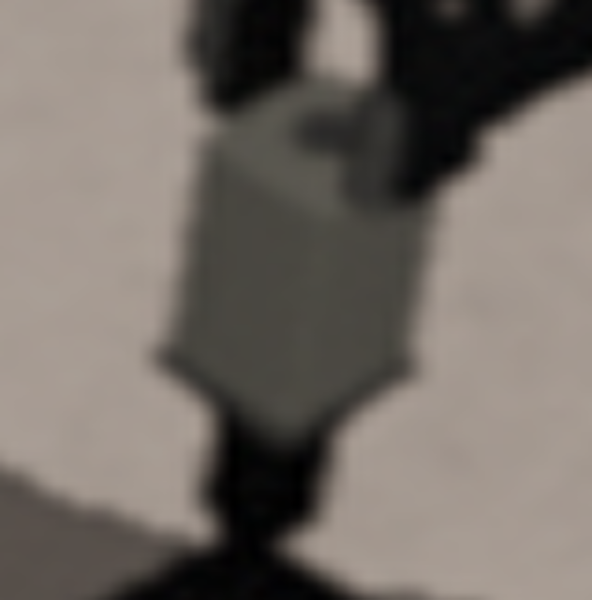

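Call:
servo_tool(
  moves=[
    [[0,0,0,0,0,-1.5,2.5],[0,0,0,0,0,-1,2.5],[0,0,0,0,0,0,2.5],[0,0,0,0,0,0,2.5],[0,0,0,0,0,0,2.5]],
  ],
)

```text
time: 6.13
ee_pos: [0.4736, 0.2639, 0.1865]
tcp_rot: [-179.5, 0.2, 101.6]
wrist_force: [0.3, 0.5, -1.6]
opening: 0.0298
```

```bash
python3 -c "
from d import *
from h import *
import math
s=imaging.camera('scene');to([0,0,0]);o=bot.get_obs();print(o['qd'])
P=o['ee_pos'];ox,oy=310,50
im=cv2.resize(s[oy:oy+85,ox:ox+70],None,fx=8,fy=7,interpolation=cv2.INTER_CUBIC)
im=np.clip(im.astype(float)*1.3,0,255).astype(np.uint8)
cv2.imwrite('pics/i.png',im)
y=math.radians(11.6);f=lambda X:(((proj('scene',X)-[ox,oy])+.5)*[8,7]-.5).round(0).tolist()
nz=P[2]-.0767;
for lab,z in(('bodybot',.0395),('top',.115)):
    print(lab,[f([P[0]+16e-3*(a*math.cos(y)-b*math.sin(y)),P[1]+16e-3*(a*math.sin(y)+b*math.cos(y)),nz+z]) for a,b in((1,1),(1,-1),(-1,-1),(-1,1))])
print('nose',f([P[0],P[1],nz]),'1cm up',f([P[0],P[1],nz+.01]))
"
```

```text
t 6.1833 pos [0.4735 0.2639 0.1863] rot [-179.45    0.2   101.57] open 0.0298 F [ 0.45  0.66 -2.19] q [ 29.1   4.3   8.2  94.5  -0.  107.6]
shift cm [-16.29 -51.5   19.18]
[ 0.0772773  -0.04351541 -0.00934123  0.11397301  0.02061153 -0.08793961]
bodybot [[304.0, 474.0], [233.0, 517.0], [163.0, 468.0], [234.0, 426.0]]
top [[329.0, 326.0], [255.0, 369.0], [181.0, 319.0], [255.0, 277.0]]
nose [223.0, 543.0] 1cm up [226.0, 525.0]
```

View pics/i.png

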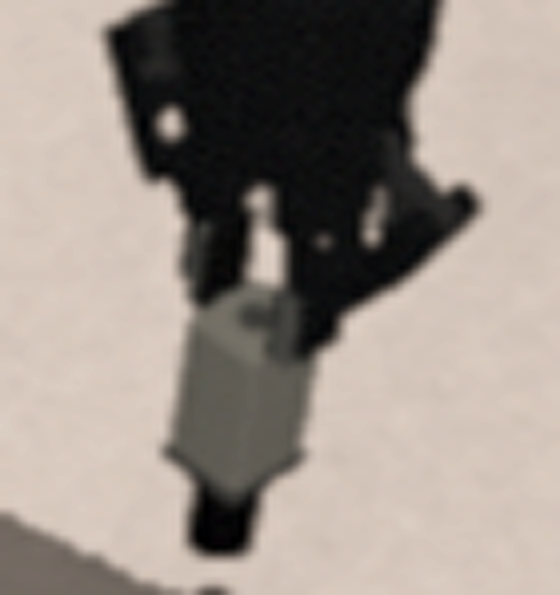

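The crop shows the scope gripped near its top, body bottom corner at about (232,503) and nose end near 550 in the crop. The nose looks a few mm higher than predicted, so I'll run the same check against the docked picture.

```bash
python3 -c "
from h import *
import math
s0=cv2.imread('pics/scene0.png');ox,oy=310,100
im=cv2.resize(s0[oy:oy+85,ox:ox+70],None,fx=8,fy=7,interpolation=cv2.INTER_CUBIC)
im=np.clip(im.astype(float)*1.3,0,255).astype(np.uint8)
cv2.imwrite('pics/j.png',im)
y=math.radians(11.6);f=lambda X:(((proj('scene',X)-[ox,oy])+.5)*[8,7]-.5).round(0).tolist()
P=[.4755,.2653];nz=.008
for lab,z in(('bodybot',.0395),('top',.115)):
    print(lab,[f([P[0]+16e-3*(a*math.cos(y)-b*math.sin(y)),P[1]+16e-3*(a*math.sin(y)+b*math.cos(y)),nz+z]) for a,b in((1,1),(1,-1),(-1,-1),(-1,1))], f([*P,nz+z]))
"
```

```text
bodybot [[281.0, 306.0], [214.0, 348.0], [148.0, 300.0], [215.0, 259.0]] [215.0, 303.0]
top [[303.0, 174.0], [233.0, 217.0], [164.0, 168.0], [234.0, 126.0]] [234.0, 171.0]
```

View pics/j.png

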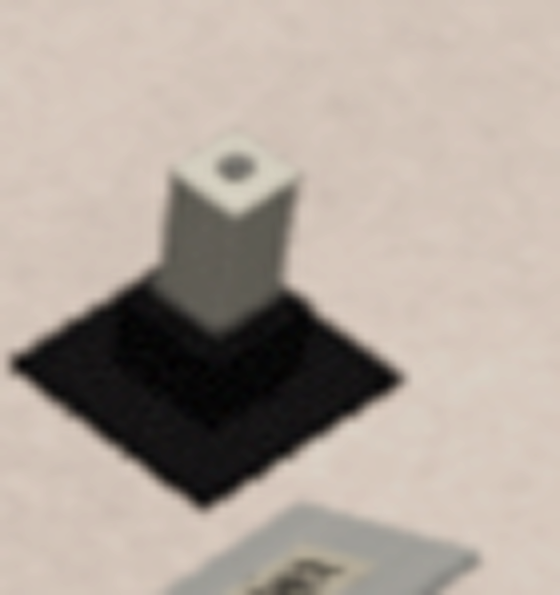

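```bash
cat > scan.py <<'E'
from d import *
L=np.array([.6052,.2066,.0487]);a=np.radians(101.6)
n=np.array([np.sin(.52)*np.cos(a+np.pi/2),np.sin(.52)*np.sin(a+np.pi/2),np.cos(.52)])
NO=.0737
x=np.array([np.cos(a),np.sin(a),0]);z=-n;R=Ro.from_matrix(np.c_[x,np.cross(z,x),z])
print("n",n,R.as_euler('xyz',degrees=True))
to(L+n*(.05+NO),R)
o=bot.get_obs();Rc=Ro.from_euler('xyz',o['tcp_rot'],degrees=True);zz=Rc.apply([0,0,1])
print("axis err deg",np.degrees(np.arccos(zz@z)),"focus err mm",((o['ee_pos']+zz*(NO+.05)-L)*1e3).round(1),"qd",abs(o['qd']).max())
E
python3 scan.py
```

```text
n [-0.48673149 -0.09991163  0.86781918] [150.20619465   0.         101.6       ]
t 6.1833 pos [0.4735 0.2639 0.1863] rot [-179.45    0.2   101.57] open 0.0298 F [ 0.45  0.66 -2.19] q [ 29.1   4.3   8.2  94.5  -0.  107.6]
shift cm [-8.25  5.64  3.  ]
turn rad [-0.53   0.004  0.   ]
axis err deg 30.342483830125367 focus err mm [-132.8   56.6   13.9] qd 0.11397301059478408
```

Call:
servo_tool(
  moves=[
    [[0,0,0,-1.0,0.7,0,2.5],[0,0,0,-2.0,1.4,0,2.5],[0,0,0,-2.0,1.4,0,2.5],[0,0,0,-2.0,1.4,0,2.5],[0,0,0,-1.0,0.7,0,2.5],[-0.06,0,0,0,0,0,2.5],[-0.08,0,0,0,0,0,2.5],[-0.08,0,0,0,0,0,2.5],[-0.08,0,0,0,0,0,2.5],[-0.08,0,0,0,0,0,2.5],[-0.08,0,0,0,0,0,2.5],[-0.05,0,0,0,0,0,2.5]],
  ],
)

```text
time: 7.18
ee_pos: [0.5512, 0.1885, 0.1734]
tcp_rot: [151.1, 0.4, 101.4]
wrist_force: [0.1, 0.3, -1.3]
opening: 0.0298
```

```bash
python3 scan.py
```

```text
n [-0.48673149 -0.09991163  0.86781918] [150.20619465   0.         101.6       ]
t 7.1833 pos [0.5512 0.1885 0.1734] rot [151.06   0.39 101.42] open 0.0298 F [ 0.08  0.27 -1.3 ] q [ 21.8 -22.1 -22.7  61.   -5.3  98.9]
shift cm [ 0.69 -1.28  1.28]
turn rad [-0.015  0.008  0.001]
axis err deg 0.9608105430976002 focus err mm [ 4.9 -6.9 16.5] qd 41.08209672864332
```

Call:
servo_tool(
  moves=[
    [[0,0,0,0.3,-0.6,0.6,2.5],[0,0,0,0.3,-0.6,0.6,2.5],[0,0,0,0,0,0,2.5],[0,0,0,0,0,0,2.5]],
  ],
)

```text
time: 7.52
ee_pos: [0.5426, 0.1918, 0.1545]
tcp_rot: [151.0, 0.4, 101.4]
wrist_force: [-0.5, 0.7, -0.7]
opening: 0.0293
```

```bash
python3 scan.py; python3 -c "
from h import *
for n in('scene','top'):cv2.imwrite(f'pics/k{n}.png',imaging.camera(n))
s=cv2.imread('pics/kscene.png')[60:220,280:420];cv2.imwrite('pics/k.png',cv2.resize(s,None,fx=3.7,fy=3.7,interpolation=cv2.INTER_CUBIC))"
```

```text
n [-0.48673149 -0.09991163  0.86781918] [150.20619465   0.         101.6       ]
t 7.5167 pos [0.5426 0.1918 0.1545] rot [150.96   0.43 101.41] open 0.0293 F [-0.51  0.7  -0.71] q [ 22.7 -23.3 -25.6  59.2  -5.8  99.7]
shift cm [0.19 0.33 0.  ]
turn rad [-0.013  0.008  0.001]
axis err deg 0.8880689709118563 focus err mm [-3.6 -3.8 -2.4] qd 1.0810004749715898
```

View pics/k.png

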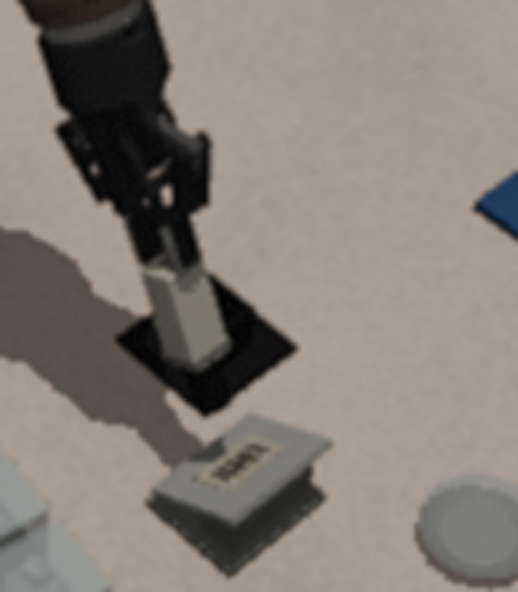

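View pics/ktop.png

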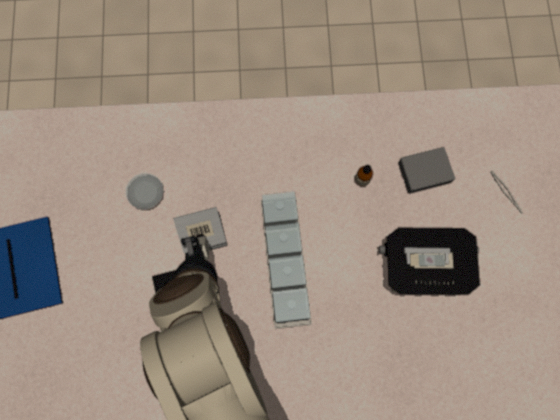

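The scene crop shows the scope tilted at the label. In the top view the label is at about (199,230), with the gripper just short of it and nothing else moved. I'll make a small correction.

Call:
servo_tool(
  moves=[
    [[-0.013,0.008,0,0.2,0.35,0,2.5],[0,0,0,0,0,0,2.5],[0,0,0,0,0,0,2.5]],
  ],
)

```text
time: 7.87
ee_pos: [0.5471, 0.1948, 0.1572]
tcp_rot: [150.2, -0.0, 101.6]
wrist_force: [0.2, -0.4, -1.2]
opening: 0.0293
```

```bash
python3 scan.py; python3 -c "
from h import *
from scipy.spatial.transform import Rotation as Ro
s=imaging.camera('scene');o=bot.get_obs();R=Ro.from_euler('xyz',o['tcp_rot'],degrees=True)
ox,oy=305,120
im=cv2.resize(s[oy:oy+75,ox:ox+75],None,fx=8,fy=8,interpolation=cv2.INTER_CUBIC)
cv2.imwrite('pics/l0.png',np.clip(im*1.2,0,255).astype(np.uint8))
f=lambda X:tuple(int(v) for v in ((proj('scene',X)-[ox,oy])+.5)*8-.5)
g=lambda l,a,b:f(o['ee_pos']+R.apply([a*.016,b*.016,.0737-l]))
for l in(.115,.0395):
  c=[g(l,1,1),g(l,1,-1),g(l,-1,-1),g(l,-1,1)]
  cv2.polylines(im,[np.array(c)],True,(0,0,255),1)
cv2.circle(im,g(0,0,0),4,(0,255,0),-1);cv2.circle(im,g(-.05,0,0),4,(255,0,0),-1)
cv2.imwrite('pics/l.png',np.clip(im*1.2,0,255).astype(np.uint8))
"
```

```text
n [-0.48673149 -0.09991163  0.86781918] [150.20619465   0.         101.6       ]
t 7.8667 pos [0.5471 0.1948 0.1572] rot [ 1.5018e+02 -1.0000e-02  1.0163e+02] open 0.0293 F [ 0.23 -0.37 -1.2 ] q [ 22.6 -23.4 -25.7  58.3  -5.4  99.5]
shift cm [-0.01 -0.24 -0.01]
turn rad [ 0.001 -0.     0.   ]
axis err deg 0.03686045687132097 focus err mm [2.1 0.6 1.1] qd 0.692941981078517
```

View pics/l.png

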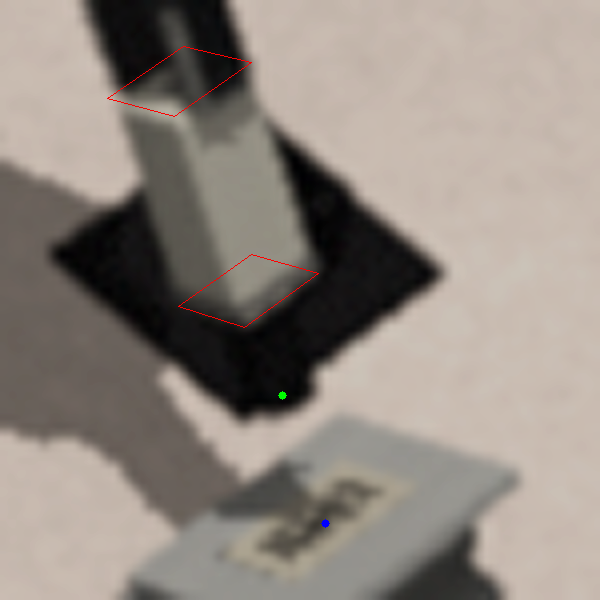

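The overlay of my predicted body outline, nose (283,395) and focus (325,523) lines up with the picture to within about 1–2 mm. The focus lies on the label's middle. I'll apply a last trim and hold.

Call:
servo_tool(
  moves=[
    [[0,0,0,0,-0.2,0,2.5],[0,0,0,0,0,0,2.5],[0,0,0,0,0,0,2.5],[0,0,0,0,0,0,2.5]],
  ],
)

```text
time: 8.25
ee_pos: [0.5455, 0.1944, 0.1563]
tcp_rot: [150.2, -0.0, 101.6]
wrist_force: [-0.2, 0.4, -1.3]
opening: 0.0294
```

```bash
python3 scan.py
```

```text
n [-0.48673149 -0.09991163  0.86781918] [150.20619465   0.         101.6       ]
t 8.25 pos [0.5455 0.1944 0.1563] rot [ 1.5018e+02 -1.0000e-02  1.0162e+02] open 0.0294 F [-0.15  0.36 -1.3 ] q [ 22.6 -23.6 -26.   58.3  -5.4  99.6]
shift cm [-0.01 -0.06 -0.  ]
turn rad [ 0. -0.  0.]
axis err deg 0.031573997041101524 focus err mm [0.6 0.2 0.3] qd 0.06431126671052965
```

Within 1 mm and 0.1°. Holding for more than 1 s.

Call:
servo_tool(
  moves=[
    [[0,0,0,0,0,0,2.5],[0,0,0,0,0,0,2.5],[0,0,0,0,0,0,2.5],[0,0,0,0,0,0,2.5],[0,0,0,0,0,0,2.5],[0,0,0,0,0,0,2.5],[0,0,0,0,0,0,2.5],[0,0,0,0,0,0,2.5],[0,0,0,0,0,0,2.5],[0,0,0,0,0,0,2.5],[0,0,0,0,0,0,2.5],[0,0,0,0,0,0,2.5]],
  ],
)

```text
time: 9.25
ee_pos: [0.5455, 0.1945, 0.1564]
tcp_rot: [150.2, -0.0, 101.6]
wrist_force: [-0.4, -0.2, -1.2]
opening: 0.0294
```

```bash
python3 scan.py
```

```text
n [-0.48673149 -0.09991163  0.86781918] [150.20619465   0.         101.6       ]
t 9.25 pos [0.5455 0.1945 0.1564] rot [ 1.5017e+02 -1.0000e-02  1.0162e+02] open 0.0294 F [-0.39 -0.18 -1.18] q [ 22.6 -23.6 -26.   58.3  -5.4  99.6]
shift cm [-0.01 -0.07  0.01]
turn rad [ 0.001 -0.     0.   ]
axis err deg 0.04117817919329853 focus err mm [0.6 0.3 0.4] qd 0.07579201810036668
```

Call:
servo_tool(
  moves=[
    [[0,0,0,0,0,0,2.5],[0,0,0,0,0,0,2.5],[0,0,0,0,0,0,2.5],[0,0,0,0,0,0,2.5],[0,0,0,0,0,0,2.5],[0,0,0,0,0,0,2.5]],
  ],
)

```text
time: 9.75
ee_pos: [0.5455, 0.1944, 0.1565]
tcp_rot: [150.2, -0.0, 101.6]
wrist_force: [-0.2, -0.2, -1.1]
opening: 0.03
```

```bash
python3 scan.py; python3 -c "
from d import *
to([.545,.194,.25],down(101.6))"
```

```text
n [-0.48673149 -0.09991163  0.86781918] [150.20619465   0.         101.6       ]
t 9.75 pos [0.5455 0.1944 0.1565] rot [150.17  -0.   101.62] open 0.03 F [-0.17 -0.21 -1.14] q [ 22.6 -23.6 -26.   58.3  -5.4  99.6]
shift cm [-0.01 -0.07  0.01]
turn rad [ 0.001 -0.     0.   ]
axis err deg 0.04141423909696368 focus err mm [0.6 0.2 0.5] qd 0.0980321529380736
t 9.75 pos [0.5455 0.1944 0.1565] rot [150.17  -0.   101.62] open 0.03 F [-0.17 -0.21 -1.14] q [ 22.6 -23.6 -26.   58.3  -5.4  99.6]
shift cm [-0.03  4.6  -8.14]
turn rad [ 0.521 -0.     0.   ]
```

Call:
servo_tool(
  moves=[
    [[0,0,0,0,0,-1.5,2.5],[0,0,0,0,1,-3,2.5],[0,0,0,0,1,-3,2.5],[0.06,0,0,0,1,-2,2.5],[0.08,0,0,0,0,0,2.5],[0.08,0,0,0,0,0,2.5],[0.08,0,0,0,0,0,2.5],[0.08,0,0,0,0,0,2.5],[0.08,0,0,0,0,0,2.5],[0.06,0,0,0,0,0,2.5],[0,0,0,0,0,0,2.5]],
  ],
)

```text
time: 10.67
ee_pos: [0.5227, 0.1898, 0.2588]
tcp_rot: [-179.0, -0.1, 101.6]
wrist_force: [1.3, 0.6, -0.4]
opening: 0.0298
```

```bash
python3 -c "
from d import *
to([.5096,-.3006,.25],down(101.6))"
```

```text
t 10.6667 pos [0.5227 0.1898 0.2588] rot [-1.7895e+02 -8.0000e-02  1.0163e+02] open 0.0298 F [ 1.34  0.56 -0.45] q [ 19.8   9.   21.6 103.6   0.2  98.2]
shift cm [-47.77 -11.15   1.01]
turn rad [-0.018 -0.001  0.001]
```

Call:
servo_tool(
  moves=[
    [[-0.018,0,0,-1.0,-0.2,0,2.5],[0,0,0,-2.0,-0.5,0,2.5],[0,0,0,-3.0,-0.7,0,2.5],[0,0,0,-3.5,-0.8,0,2.5],[0,0,0,-3.5,-0.8,0,2.5],[0,0,0,-3.5,-0.8,0,2.5],[0,0,0,-3.5,-0.8,0,2.5],[0,0,0,-3.5,-0.8,0,2.5],[0,0,0,-3.5,-0.8,0,2.5],[0,0,0,-3.5,-0.8,0,2.5],[0,0,0,-3.5,-0.8,0,2.5],[0,0,0,-3.5,-0.8,0,2.5]],
  ],
)

```text
time: 11.67
ee_pos: [0.5163, -0.2041, 0.2587]
tcp_rot: [178.5, 0.6, 102.3]
wrist_force: [0.3, -0.3, -0.4]
opening: 0.0294
```

```bash
python3 -c "
from d import *
to([.5096,-.3006,.25],down(101.6))"
```

```text
t 11.6667 pos [ 0.5163 -0.2041  0.2587] rot [178.5    0.58 102.3 ] open 0.0294 F [ 0.28 -0.25 -0.36] q [-21.8   5.9  18.1 100.6   0.4  55.9]
shift cm [-9.28 -2.74  0.9 ]
turn rad [0.026 0.01  0.012]
```

Call:
servo_tool(
  moves=[
    [[0,0,0,-3.0,-0.8,0,2.5],[0,0,0,-2.5,-0.7,0,2.5],[0,0,0,-1.5,-0.5,0,2.5],[0.02,0,0,-0.5,0,0,2.5],[0,0,0,0,0,2,2.5],[0,0,0,0,0,2,2.5],[0,0,0,0,0,2,2.5],[0,0,0,0,0,1,2.5],[0,0,0,0,0,0,2.5],[0,0,0,0,0,0,2.5]],
  ],
)

```text
time: 12.5
ee_pos: [0.5114, -0.2967, 0.1909]
tcp_rot: [178.6, 1.9, 101.7]
wrist_force: [0.3, -0.6, -0.4]
opening: 0.0292
```

```bash
python3 -c "
from d import *
to([.5096,-.3006,.18],down(101.6))"
```

```text
t 12.5 pos [ 0.5114 -0.2967  0.1909] rot [178.62   1.89 101.67] open 0.0292 F [ 0.28 -0.64 -0.38] q [-29.9   8.   12.8  92.4  -0.5  48.4]
shift cm [-0.31 -0.28  1.09]
turn rad [0.024 0.033 0.002]
```

Call:
servo_tool(
  moves=[
    [[0.024,0.033,0,-0.3,-0.3,0.5,2.5],[0,0,0,0,0,0.4,2.5],[0,0,0,0,0,0,2.5],[0,0,0,0,0,0,2.5]],
  ],
)

```text
time: 12.83
ee_pos: [0.5101, -0.3004, 0.1859]
tcp_rot: [179.7, 0.3, 101.7]
wrist_force: [0.5, -0.3, -0.8]
opening: 0.0295
```

```bash
cat > chk.py <<'E'
import sys
from d import *
from h import *
to([.5096,-.3006,float(sys.argv[2])],down(101.6))
R0=None
for n,(ox,oy,w,hh) in (('scene',(100,165,90,100)),('top',(385,190,90,100))):
    im=imaging.camera(n);o=bot.get_obs();R=Ro.from_euler('xyz',o['tcp_rot'],degrees=True)
    im=cv2.resize(im[oy:oy+hh,ox:ox+w],None,fx=6,fy=6,interpolation=cv2.INTER_CUBIC)
    raw=np.clip(im*1.3,0,255).astype(np.uint8);cv2.imwrite(f'pics/{sys.argv[1]}_{n}raw.png',raw)
    im=raw.copy()
    f=lambda X:tuple(int(round(v)) for v in ((proj(n,X)-[ox,oy])+.5)*6-.5)
    g=lambda l,a,b:f(o['ee_pos']+R.apply([a*.016,b*.016,.0737-l]))
    for l in(.115,.0395):
        cv2.polylines(im,[np.array([g(l,1,1),g(l,1,-1),g(l,-1,-1),g(l,-1,1)])],True,(0,0,255),1)
    c=[g(0,.75*np.cos(t),.75*np.sin(t)) for t in np.linspace(0,6.28,24)]
    cv2.polylines(im,[np.array(c)],True,(0,255,0),1)
    q=o['ee_pos']+R.apply([0,0,.0737]);cv2.circle(im,f([q[0],q[1],.0615]),2,(255,0,0),-1)
    cv2.imwrite(f'pics/{sys.argv[1]}_{n}.png',im)
E
python3 chk.py m .18
```

```text
t 12.8333 pos [ 0.5101 -0.3004  0.1859] rot [179.66   0.33 101.72] open 0.0295 F [ 0.55 -0.31 -0.78] q [-30.5  10.1  14.6  94.   -0.   47.8]
shift cm [-0.   -0.05  0.59]
turn rad [0.006 0.006 0.002]
```

View pics/m_scene.png

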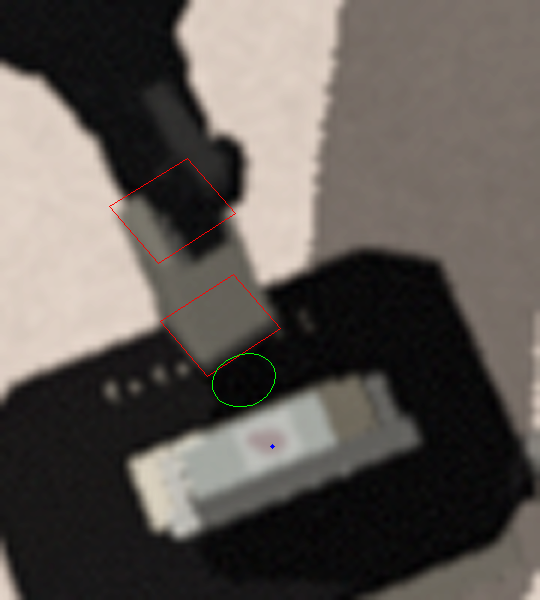

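View pics/m_top.png

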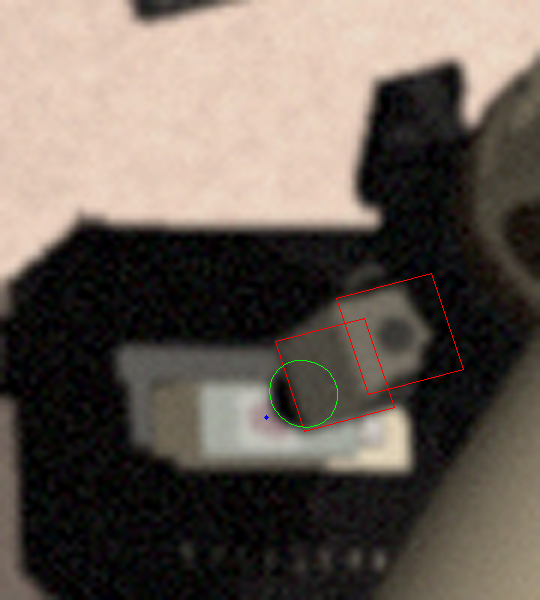

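Both crops show the predicted outline (red), nose (green) and the axis drop-point (blue) agreeing with the scope and cover glass within about 1 px. In the top crop the scope's top hole is at (398,333), against a predicted (400,333). I'll refine the cover-glass centre using the unobstructed first pictures.

Run:
```python
from h import *
np.set_printoptions(linewidth=200)
for n,c0 in(("scene",(144.6,238.)),("top",(429.4,259.4))):
    im=cv2.GaussianBlur(cv2.imread(f"pics/{n}0.png"),(0,0),.5).astype(np.float32)
    # slide axis in world
    for lab,ang in (("long",None),):
        X=plane(n,c0,.0615)
    # slide y axis direction: from top image edge of base, approx fit by holder mask
    a={"scene":np.radians(-20),"top":np.radians(1.)}[n]
    u=np.array([np.cos(a),np.sin(a)]);v=np.array([-u[1],u[0]])
    ts=np.arange(-11,11.1,.5)
    for nm,p,q in(("along",u,v),("across",v,u)):
        ws=(-3,-2,2,3) if nm=="along" else (-4,-3.2,3.2,4)
        g=np.array([[np.mean([cv2.getRectSubPix(im[...,k].copy(),(1,1),tuple(map(float,np.array(c0)+t*p+w*q)))[0,0] for w in ws]) for k in range(3)] for t in ts])
        print(n,nm);print(np.c_[ts,g].T.round(0).astype(int) if 0 else "\n".join(f"{t:.1f} {x.round(0)}" for t,x in zip(ts,g)))
```

```text
scene along
-11.0 [120. 124. 122.]
-10.5 [120. 124. 121.]
-10.0 [120. 124. 121.]
-9.5 [120. 124. 121.]
-9.0 [120. 124. 121.]
-8.5 [120. 124. 121.]
-8.0 [119. 124. 121.]
-7.5 [119. 124. 121.]
-7.0 [120. 124. 121.]
-6.5 [121. 126. 123.]
-6.0 [123. 127. 125.]
-5.5 [126. 130. 128.]
-5.0 [129. 133. 131.]
-4.5 [131. 135. 134.]
-4.0 [132. 136. 136.]
-3.5 [132. 135. 136.]
-3.0 [130. 133. 134.]
-2.5 [128. 131. 133.]
-2.0 [127. 129. 132.]
-1.5 [125. 128. 131.]
-1.0 [125. 127. 131.]
-0.5 [124. 127. 130.]
0.0 [124. 127. 130.]
0.5 [125. 127. 131.]
1.0 [126. 129. 131.]
1.5 [128. 131. 133.]
2.0 [130. 133. 134.]
2.5 [131. 135. 135.]
3.0 [132. 136. 135.]
3.5 [132. 135. 134.]
4.0 [130. 134. 132.]
4.5 [126. 131. 129.]
5.0 [124. 128. 126.]
5.5 [121. 125. 123.]
6.0 [120. 124. 121.]
6.5 [119. 124. 121.]
7.0 [119. 124. 121.]
7.5 [119. 124. 121.]
8.0 [119. 124. 121.]
8.5 [120. 125. 122.]
9.0 [121. 127. 126.]
9.5 [123. 131. 131.]
10.0 [125. 135. 138.]
10.5 [127. 139. 144.]
11.0 [128. 143. 149.]
scene across
-11.0 [16. 16. 17.]
-10.5 [16. 17. 17.]
-10.0 [17. 17. 18.]
-9.5 [16. 17. 17.]
-9.0 [16. 16. 17.]
-8.5
[... 2071 characters left out ...]
. 139. 141.]
-5.0 [129. 139. 141.]
-4.5 [130. 138. 139.]
-4.0 [131. 137. 138.]
-3.5 [131. 137. 137.]
-3.0 [131. 137. 137.]
-2.5 [131. 136. 137.]
-2.0 [130. 135. 136.]
-1.5 [129. 133. 136.]
-1.0 [127. 132. 135.]
-0.5 [126. 130. 134.]
0.0 [125. 129. 134.]
0.5 [126. 129. 134.]
1.0 [126. 130. 134.]
1.5 [127. 131. 135.]
2.0 [128. 132. 135.]
2.5 [129. 134. 136.]
3.0 [130. 135. 137.]
3.5 [131. 137. 138.]
4.0 [130. 136. 136.]
4.5 [128. 134. 134.]
5.0 [124. 132. 133.]
5.5 [120. 129. 131.]
6.0 [118. 129. 133.]
6.5 [116. 130. 136.]
7.0 [110. 125. 131.]
7.5 [104. 118. 125.]
8.0 [ 86.  98. 104.]
8.5 [65. 73. 79.]
9.0 [46. 51. 56.]
9.5 [28. 30. 33.]
10.0 [21. 21. 24.]
10.5 [16. 15. 19.]
11.0 [15. 14. 19.]
```

```bash
python3 - <<'E'
from h import *
print(tri((144.0,237.6),(429.15,259.2)),plane("top",(429.15,259.2),.0615),plane("scene",(144.,237.6),.0615))
E
python3 -c "
from d import *
to([.5095,-.301,.155],down(101.6))"
```

```text
(array([ 0.50930633, -0.30064404,  0.06577594]), [np.float64(0.7263266782863653), np.float64(0.7263266782865081)]) [ 0.51018985 -0.30112892  0.0615    ] [ 0.50617481 -0.30119251  0.0615    ]
t 12.9333 pos [ 0.51   -0.3003  0.1861] rot [179.65   0.33 101.73] open 0.0295 F [ 0.03  0.08 -1.45] q [-30.5  10.1  14.6  94.   -0.   47.8]
shift cm [-0.04 -0.08  3.11]
turn rad [0.006 0.006 0.002]
```

Call:
servo_tool(
  moves=[
    [[0.006,0.006,0,-0.05,-0.1,1.0,2.5],[0,0,0,0,0,1.0,2.5],[0,0,0,0,0,0.6,2.5],[0,0,0,0,0,0.2,2.5],[0,0,0,0,0,0,2.5],[0,0,0,0,0,0,2.5]],
  ],
)

```text
time: 13.43
ee_pos: [0.5091, -0.3005, 0.1553]
tcp_rot: [180.0, 0.0, 101.8]
wrist_force: [0.3, 0.3, -0.2]
opening: 0.0296
```

```bash
python3 chk.py p .145
```

```text
t 13.4333 pos [ 0.5091 -0.3005  0.1553] rot [1.7997e+02 2.0000e-02 1.0177e+02] open 0.0296 F [ 0.3   0.26 -0.24] q [-30.6  10.   11.   91.   -0.   47.7]
shift cm [-0.02  0.05  1.03]
turn rad [0.    0.    0.003]
```

View pics/p_scene.png

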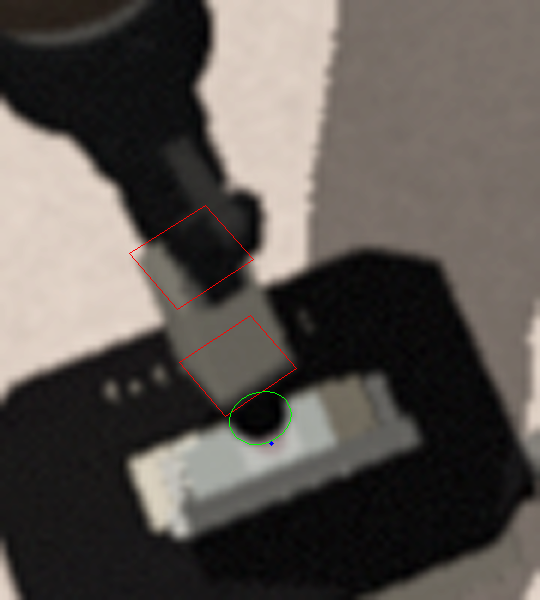

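View pics/p_topraw.png

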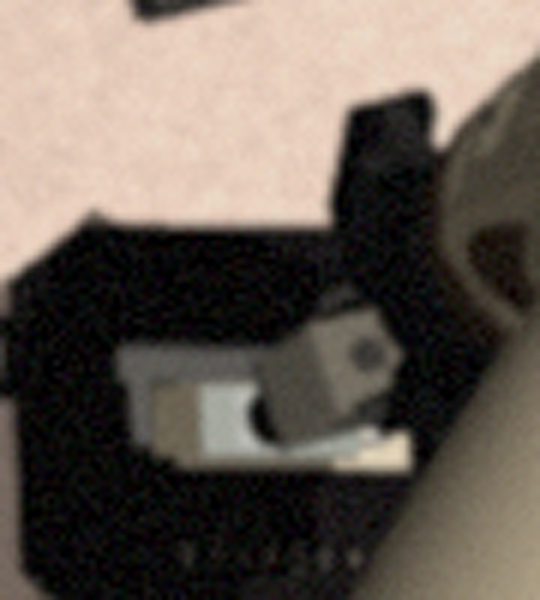

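View pics/p_top.png

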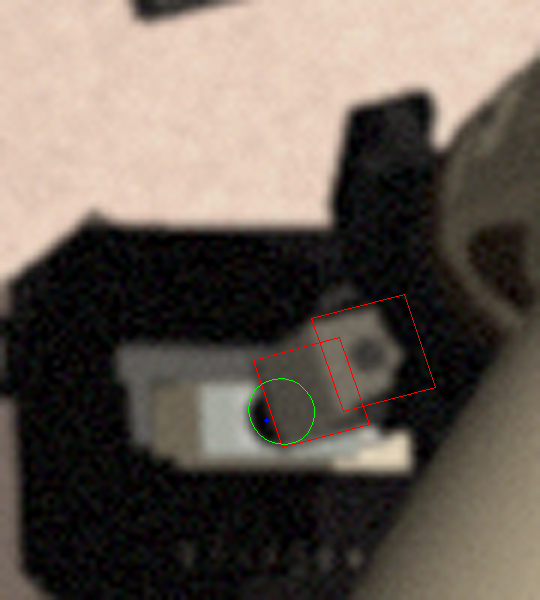

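```bash
python3 - <<'E'
from h import *
for a in((142.75,233.58),(142.9,234.1)): print(tri(a,(431.75,257.83)),tri(a,(431.6,258.1)))
E
python3 - <<'E'
import cv2
a=cv2.imread('pics/p_sceneraw.png')[370:470,190:330]
b=cv2.imread('pics/p_topraw.png')[360:460,215:355]
import numpy as np
o=np.vstack([cv2.resize(np.clip(i.astype(float)*1.5,0,255).astype(np.uint8),None,fx=4,fy=3) for i in(a,b)])
cv2.imwrite('pics/q.png',o[:600])
E
```

```text
(array([ 0.5094172 , -0.30050604,  0.08457381]), [np.float64(0.17891173617862793), np.float64(0.17891173617858477)]) (array([ 0.50893979, -0.30041161,  0.08379376]), [np.float64(0.0988007910314175), np.float64(0.09880079103142332)])
(array([ 0.50973083, -0.30082294,  0.08289043]), [np.float64(0.3439983762189678), np.float64(0.3439983762190378)]) (array([ 0.50925294, -0.30072862,  0.08210797]), [np.float64(0.26389029684810783), np.float64(0.26389029684810594)])
```

View pics/q.png

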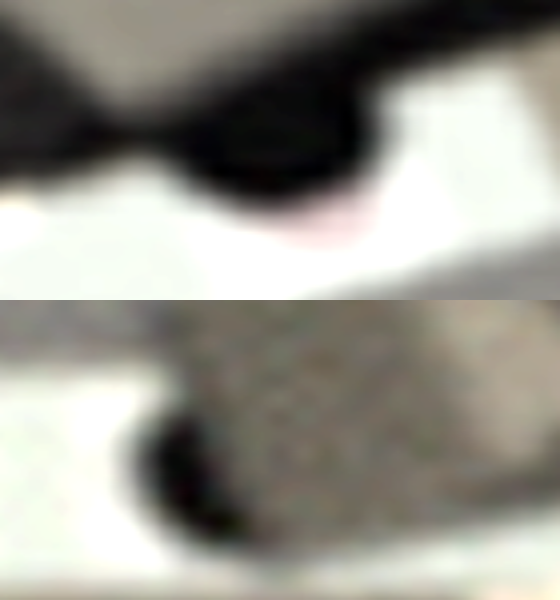

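The zoom shows the nose's dark end over the cover glass with the pink specimen just beside it. Triangulating both in the same images puts the nose about 20 mm above the cover and centred to about 1 mm. I'm lowering it by 1 cm.

Call:
servo_tool(
  moves=[
    [[0,0,0,0,0,0.3,2.5],[0,0,0,0,0,0.3,2.5],[0,0,0,0,0,0.2,2.5],[0,0,0,0,0,0.1,2.5],[0,0,0,0,0,0,2.5],[0,0,0,0,0,0,2.5]],
  ],
)

```text
time: 14.03
ee_pos: [0.5097, -0.3009, 0.1466]
tcp_rot: [179.9, 0.1, 101.8]
wrist_force: [0.5, -0.4, -1.3]
opening: 0.0297
```

```bash
python3 chk.py r .1453
```

```text
t 14.0333 pos [ 0.5097 -0.3009  0.1466] rot [1.7989e+02 1.1000e-01 1.0176e+02] open 0.0297 F [ 0.5  -0.39 -1.32] q [-30.6   9.9   9.9  89.9  -0.   47.7]
shift cm [ 0.03 -0.    0.13]
turn rad [0.002 0.002 0.003]
```

View pics/r_scene.png

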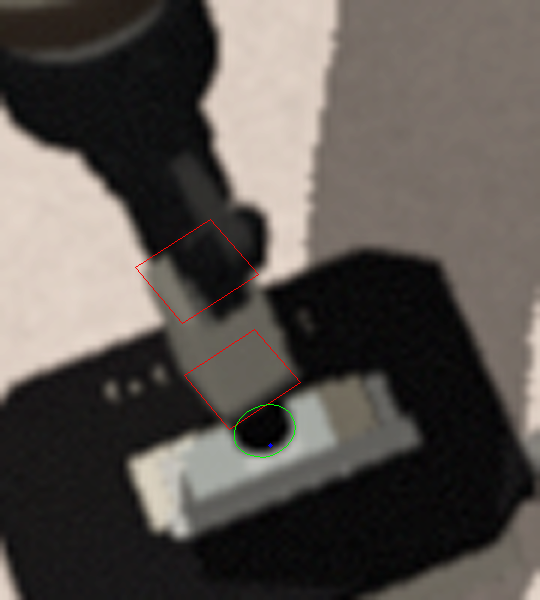

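View pics/r_top.png

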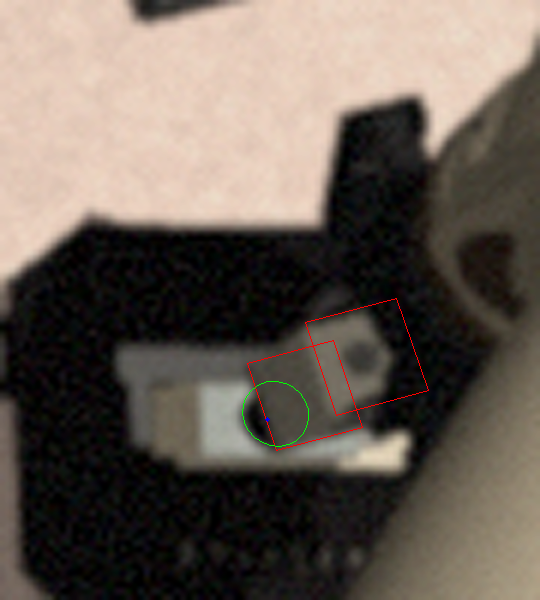

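The nose disc sits over the cover glass in both views (263,430 and 276,413), matching the prediction. I'll do a final 1 mm trim and settle.

Call:
servo_tool(
  moves=[
    [[0,0,0,0.03,0,0.13,2.5],[0,0,0,0,0,0,2.5],[0,0,0,0,0,0,2.5],[0,0,0,0,0,0,2.5],[0,0,0,0,0,0,2.5],[0,0,0,0,0,0,2.5],[0,0,0,0,0,0,2.5],[0,0,0,0,0,0,2.5]],
  ],
)

```text
time: 14.8
ee_pos: [0.5098, -0.3007, 0.1457]
tcp_rot: [179.9, 0.1, 101.8]
wrist_force: [-0.3, -0.2, -1.4]
opening: 0.0295
```

```bash
python3 -c "
from d import *
to([.5095,-.3007,.1453],down(101.7));print(bot.get_obs()['qd'].round(2))
from h import *
for n in('scene','top'): cv2.imwrite(f'pics/z{n}.png',imaging.camera(n))"
```

```text
t 14.8 pos [ 0.5098 -0.3007  0.1457] rot [1.7986e+02 1.3000e-01 1.0177e+02] open 0.0295 F [-0.26 -0.19 -1.42] q [-30.5   9.8   9.8  89.8  -0.   47.7]
shift cm [ 0.01 -0.03  0.04]
turn rad [0.003 0.002 0.001]
[ 0.05 -0.02 -0.02  0.08 -0.05  0.07]
```

View pics/ztop.png

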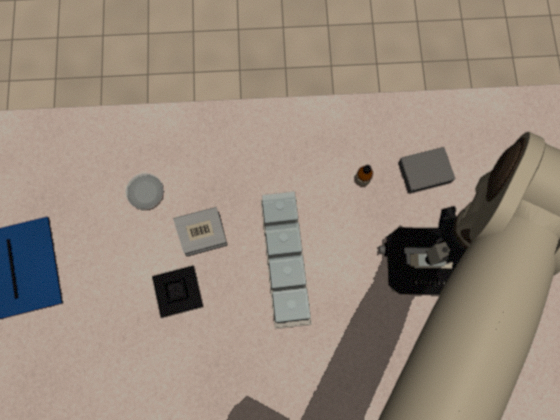

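The top view shows the dock empty at (177,290). The jars, bottle (365,174), slide box (427,170) and dish (145,192) are unmoved, and the scope is over the slide at about (433,255).

```bash
python3 -c "
from workcell import bot
print(bot.job_done())"
```

```text
the job is handed in; nothing more can be done
None
```

The job is handed in, at 14.9 s on the robot's clock. The microscope is still in the gripper, upright and still, about 1 cm above the cover glass.

- **Label scan:** I pulled the scope straight up out of the dock and pointed it at the label, 50 mm off. It held there for about 1.5 s. By the arm's readings the aim was within 1 mm of my measured label centre, and the axis within 0.1° of square to the face as I estimated it.
- **Carry:** it crossed the middle of the jar row with the nose at about 185 mm, which is 80 mm above the lid knobs.
- **Final pose:** the tool is 0.2° off vertical and not moving. The nose is centred on the cover glass to about 1–2 mm, with an estimated gap of 10 mm, give or take 2–3 mm.
- **Bystanders:** the last top view shows the jars, bottle, slide box and dish unmoved, and no contact force showed beyond the scope's own weight.

**Checks that disagreed:**
- Triangulating the cover glass and the nose from the two cameras put both about 2–4 mm higher than my model. I read that as a shared calibration offset and set the gap from the difference between them.
- The gripper opening read 29–30 mm on the 32 mm body, but the hold was firm throughout.

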